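Turn the tool carousel to its empty fork and hang up the flattening stamp

ROBOT

A 6-joint arm with a two-finger parallel gripper is mounted at the origin on the work surface. World frame = base frame: x ahead of the robot, y to its left, z up, the work surface at z = 0. Lengths are in m, angles in rad, forces in N, time in s.
With the tool pointing down it reaches from about 0.275 to 0.975 m from the base axis. Payload 8.4 kg.
Tool frame: the origin (TCP) lies at the very end of the fingers, on their centre line; the grasp point (between the pads) lies 19 mm behind it; y points along the fingers, x is the direction in which the jaws open and shut, and the axes are right-handed (so a half turn about y gives the same grasp; the last joint's range is limited). The gripper opens to 92 mm and grips with 3 to 60 N. Pads are 20 mm wide; open, the fingers measure 128 mm over their backs; the gripper's body (75 mm by 189 mm) begins 69 mm behind the grasp point.
Start: joints at [1.19, 0.353, 1.633, -0, 1.155, -0.002], TCP at [0.231, 0.581, 0.215] pointing down, gripper open.
Joint ranges: [-2.63, 2.63], [-0.92, 2.1], [0.06, 2.66], [-1.3, 4.44], [0, 2.69], [-3.02, 3.02]. Speed limits (rad/s): [2.22, 2.22, 2.79, 3.14, 3.14, 3.14].

INTERFACE

Orientations are given as a unit quaternion [w, x, y, z].
In Python, from workcell import telemetry, optics, bot gives the robot as it stands. The module is installed in compiled form; this text tells all that it offers.
- The arm moves only by the tool carry_out, never from a script. Its argument "motion" is one flat list of numbers, 4 for each row, row after row: the shift along the tool's x, y, z as a fraction of full scale, then the turn about the tool's y as a fraction of full scale. In form: [tx, ty, tz, spin, tx, ty, tz, spin, ...]. A call has 1 to 12 rows; each row shifts and turns the pose as measured when the row begins, along the tool's axes as they then stand; what a row does not reach is not made up. Full scale, the value 1, is 1 m for a shift and pi/2 rad for a turn. A row lasts 1/8 s, in which the tool goes at most 62.5 mm and 10.7 degrees, less where a joint would pass 70% of its speed; a pose out of reach is approached as far as the arm can. A call with a number of a shift or a turn outside -1 to 1 is refused whole. A call with a gripper value outside its range is refused whole. "fingers" is the opening, from 0 (shut) to 1 (fully open), set as the call begins (left out, the last holds). The fingers move at their own pace and stop on an object; the grip force is fixed at half the most. Time passes only in rows, so rows that do not move let the fingers close. It gives the time, the measured TCP pose, the force and the opening at its end, in the units of the state.
- telemetry.read_state(): the state, without advancing time (a new reading comes with each control period).
- optics.read_camera(name): name is "scene" or "top"; returns the picture (400x640x3 uint8, blue, green, red); there is no depth.
- optics.get_calibration(name): a dict with "fov_y" (degrees; the focal length in pixels is half the picture's height over the tangent of half this angle, whatever the lens; pixels are square), "cx", "cy" (the principal point, pixels), "rvec" (rotation vector, rad) and "tvec" (3), from world to camera coordinates, as OpenCV has them. Camera axes: x right, y down, z forward; pixel columns grow to the right and rows downward; lengths in m; the calibration is good to about 2 mm. A picture is of the moment at which its call begins. get_calibration takes no time and is no camera call.
- bot.sign_off(): hands the job in, once; it reports no verdict.
Trained networks look in the newest picture that a camera, given by its name, has taken for a name from the list of things; names that differ only in an ending like _2 or _b are one class to them, and where a whole thing is asked for, a point or a joint stands for the part that bears it (a point fixed in the world has none). Each returns a list of dicts, best first, with "score" (0 to 1); they miss things now and then, are a little off and sometimes report something else, mostly with a low value. They report only what shows in the picture. A call takes as long as a camera call. They do not tell look-alikes from the thing itself.
- optics.recognise(target, camera): "at" ([column, row] as shares, 0 to 1, of the picture: columns of its width, rows of its height, amid what is visible of it).
- optics.masks_of(target, camera): "pixels" (400x640 bool, what is visible of it) and "at" ([column, row] as shares, 0 to 1, of the picture: columns of its width, rows of its height, amid what is visible of it).
- optics.mark_of(target, camera): "at" ([column, row] as shares, 0 to 1, of the picture: columns of its width, rows of its height: a listed point, or the origin of a listed thing).
The state is a dict: "t": time; "joint_pos": joint angles; "dq": joint speeds; "joint_torque": joint torques, N m; "eef_pos": TCP position; "eef_rot": TCP orientation; "contact_force": force on the tool from outside, world axes, zero at the start; "torque": the same for the moment, N m; "opening": finger opening in m.
Only numpy, scipy, OpenCV 4.12 (cv2) and the standard library are available. Lean on these libraries where they do the work, as an engineer would, in place of code of your own. Each camera call takes 0.05 s, during which the arm holds its last target. There are 200 camera calls.

TASK

Turn the tool carousel until its empty fork stands in the middle of the gap in the sheet-steel guard, then take the flattening stamp that stands on the bench, bring it in through that gap and hang it in the empty fork, pushed in as far as the fork lets it and let right down so that its collar lies on the fork behind the two raised lips, upright and let go. The stand is slender: push and seat gently, feeling for the contact, keep the stamp upright all the while, leave the empty fork facing the gap, and leave the other things on the bench where they are.

Things in the scene. Friction and masses are not known exactly. Their poses are not given: they have to be found in the camera images.
- stand: Fixed tool stand; origin on the bench on the carousel's vertical axis, z up; its -x axis points out through the middle of the gap in its guard. Base plate 280 mm across, 8 mm thick. Round sheet-steel guard, radius 140 mm, top at z = 150 mm, one gap 110 mm wide. The carousel turns above it. Keep contact with the stand below 12 N for the stamp, 25 N for the robot.
- hub (a point): Top of the carousel's hub (48 mm across) on the axis, z = 202 mm. From it four arms 90 degrees apart, each with a two-pronged fork, top face at z = 190 mm. Three forks carry tools fixed there: wooden handles 26 mm across, 80 mm from the axis, top at z = 242 mm, ends hanging down to z = 65 mm.
- carousel (a joint): Turn of the carousel, rad, growing anticlockwise from above; 0 when the empty fork points out through the middle of the gap (the stand's -x axis). Starts at 0.8 to 2.3. The empty fork's direction is the stand's yaw + pi + this value. Stiff: 0.2 N m of friction (2.5 N at 80 mm), no clicks, stays where it is left.
- flank (a point): Middle of the outer side face of the empty fork, 88 mm from the axis, 15.5 mm anticlockwise of the fork's centre line, z = 185 mm: pushing here turns the joint down. The fork is 31 mm wide in all and reaches from 45 to 115 mm from the axis (shifted by up to 16 mm, see hook); it is 10 mm thick, z = 180 to 190 mm; its lips rise to 196 mm.
- hook (a point): Nominal hanging place of the empty fork on the carousel: 80 mm from the axis, z = 190 mm (fork's top face). The fork is clamped on its arm anywhere from 16 mm further in to 16 mm further out, which no reading shows (see or feel it): the real place, where the stem meets the closed inner end of the slot, is on the line from the axis through this point, 64 to 96 mm out.
- lips (a point): Nominal middle between the two lips of the empty fork, 100 mm from the axis, at their top, z = 196 mm; shifted with the fork. Slot 15 mm wide, open outward, flared mouth. The lips (6 mm high) lie 15 to 25 mm outward of the real hanging place: the stem passes between them, the collar goes over and drops behind, with 3 mm of play from stem touching slot end to collar touching lips.
- stamp_grip (a point): Centre of the grip of the flattening stamp (0.16 kg), on its axis, 112 mm above its underside; z is its long axis. Stands on a flat dark round foot 40 mm across, 14 mm high; steel stem 10 mm across; collar; wooden handle 26 mm across, top 134 mm above the underside. Hung, this point is at z = 220 mm. It changes places with the cone and the bush.
- stamp_collar (a point): Centre of the underside of the stamp's brass collar (28 mm across, 6 mm thick), 30 mm below stamp_grip and 82 mm above the foot's underside; it comes to lie on the empty fork's top face. That fork is sprung downward, giving about 1 mm for every 3 N pressed on it, up to 6 mm, and rising again; sideways and inward it is rigid.
- cone: Steel cone mandrel standing on its 48 mm base, 108 mm tall; origin at the centre of its underside. Bystander.
- bush: Steel bush standing upright, 48 mm across, 50 mm tall, open; origin at the centre of its underside. Bystander.
- jar: Glass jar with steel cap, 60 mm across, 85 mm tall; origin at the centre of its underside. Bystander.
- knife: Wooden-handled spatula 240 mm long, lying on a round plaster kiln shelf; origin under its middle. Bystander.
- trivet: Copper plate 85 mm square on four steel legs, 50 mm tall; origin at the centre of its underside. Bystander.
- wrench: Steel wrench 190 mm long lying flat; origin under its middle. Bystander.
Not all that is in view belongs to the job. What is shaped like the part that bears stamp_grip but turquoise is not meant.

How it is judged:
On the way, in this order (a step that is already met when the one before it is completed fails the run):
1. the carousel is turned so that the empty fork stands in the gap, within 0.17 rad of its middle (value of joint carousel between -0.17 and 0.17 rad), for 0.2 s.
2. the stamp hangs in the empty fork in the gap, its collar down on the fork behind the lips (z of stamp_grip in the frame of stand between 0.2165 and 0.2235 m and horizontal distance between stamp_grip and hook below 0.022 m and angle between stamp_grip's own z axis and vertical below 0.12 rad and contact force between stamp and stand above 0.3 N and value of joint carousel between -0.2 and 0.2 rad), for 0.2 s.
At the end, for the whole second after the job is handed in: The stamp hangs at rest and released in the empty fork: its grip centre 216.5 to 223.5 mm above the bench (collar down on the fork), within 22 mm of the hook point seen from above, tilted less than 0.12 rad, borne by the stand; the empty fork within 0.2 rad of the middle of the gap (all of step 2 and linear speed of stamp below 0.03 m/s and contact force between stamp and the fingers below 0.1 N); the robot touches nothing.
It fails at once if the stamp is pressed against the stand with more than 12 N (contact force between stamp and stand above 12 N).
It fails at once if the stamp is tipped by more than 0.12 rad (angle between stamp_grip's own z axis and vertical above 0.12 rad).
It fails at once if the robot pushes the stand with more than 25 N (contact force between any of the fingers, the arm and stand above 25 N).
It fails at once if a bystander is moved by more than 20 mm (distance of any of cone, bush, jar, knife, trivet, wrench from where it was at the start of the episode above 0.02 m).
It also fails if it takes over 72 s, if anything falls off the work surface, if the arm or the gripper's body presses on something with over 40 N, if the wrist force passes 120 N, or if a joint passes its speed limit or range.

## Working session

There is one attempt and no reset: what is moved stays moved. The work goes in short steps, Python scripts to look and compute and a tool call to move; the robot and the scene stay as the last step left them, time stands still between calls to the robot, and variables do not carry over. Pictures are saved under pics/ and viewed, about 8 in all and at most 12, crops included, and the job is handed in when it is done.

Besides the shell and the picture viewer there is one more tool, called after "Request:" as name(argument=value, ...), one argument or row to a line, values as JSON. carry_out: Moves the arm, as the interface text tells. Its arguments: {"type":"object","properties":{"motion":{"type":"array"},"fingers":{"type":"number"}},"required":["motion"]}

```bash
mkdir -p pics; cat > h.py <<'E'
import numpy as np, cv2
from workcell import telemetry, optics, bot
def cal(n):
    c=optics.get_calibration(n); f=200/np.tan(np.radians(c["fov_y"])/2)
    K=np.array([[f,0,c["cx"]],[0,f,c["cy"]],[0,0,1]]); R=cv2.Rodrigues(np.array(c["rvec"],float))[0]
    return K,R,np.array(c["tvec"],float).ravel(),c
def ray(n,px):
    K,R,t,_=cal(n); d=R.T@np.linalg.inv(K)@np.array([px[0],px[1],1.]); return -R.T@t,d
def atz(n,px,z):
    o,d=ray(n,px); return o+d*(z-o[2])/d[2]
def tri(a,b):
    A=np.zeros((3,3));v=np.zeros(3);L=[]
    for n,p in (("scene",a),("top",b)):
        o,d=ray(n,p);d=d/np.linalg.norm(d);P=np.eye(3)-np.outer(d,d);A+=P;v+=P@o;L.append((P,o))
    x=np.linalg.solve(A,v);return x,[np.linalg.norm(P@(x-o)) for P,o in L]
def proj(n,X):
    K,R,t,_=cal(n);p=K@(R@np.array(X,float)+t);return p[:2]/p[2]
def px(at): return np.array(at)*[640,400]
E
python3 - <<'E'
from h import *
s=telemetry.read_state();print({k:np.round(v,3).tolist() for k,v in s.items()})
for n in("scene","top"):
    im=optics.read_camera(n);cv2.imwrite(f"pics/{n}0.png",im);print(n,cal(n)[3])
    for t in "stand hub flank hook lips stamp_grip stamp_collar cone bush jar trivet wrench knife".split():
        print(t,[(round(r["score"],2),px(r["at"]).round(1).tolist()) for r in optics.mark_of(t,n)[:3]])
E
```

```text
{'t': 0.0, 'joint_pos': [1.19, 0.354, 1.634, -0.0, 1.155, -0.002], 'dq': [-0.001, 0.001, -0.0, -0.001, -0.001, 0.001], 'joint_torque': [-0.002, -59.384, -33.421, 0.07, 0.023, -0.0], 'eef_pos': [0.231, 0.58, 0.214], 'eef_rot': [-0.585, 0.585, 0.397, -0.397], 'contact_force': [-0.182, -0.575, -0.453], 'torque': [-0.024, -0.014, -0.021], 'opening': 0.092}
scene {'fov_y': 43.09110407445645, 'cx': 309.92626754617186, 'cy': 203.344807890881, 'rvec': array([ 1.87108722,  1.97613437, -0.55895438]), 'tvec': array([ 0.02737192, -0.30776327,  1.76805105])}
stand [(0.69, [303.3, 277.2])]
hub [(0.93, [303.5, 246.0])]
flank []
hook [(0.68, [277.8, 231.9])]
lips [(0.86, [271.5, 225.1])]
stamp_grip [(0.85, [419.1, 182.7]), (0.68, [381.3, 166.1]), (0.61, [395.2, 215.0])]
stamp_collar [(0.87, [416.3, 191.7]), (0.59, [391.1, 218.8]), (0.56, [382.2, 167.4])]
cone [(0.83, [404.1, 277.3])]
bush [(0.66, [430.1, 231.6])]
jar [(0.65, [173.0, 258.9]), (0.42, [479.4, 279.3])]
trivet [(0.8, [477.9, 280.4])]
wrench [(0.56, [466.7, 200.4])]
knife [(0.97, [167.2, 197.5])]
top {'fov_y': 47.288035764523485, 'cx': 317.18536689218666, 'cy': 200.91151477136802, 'rvec': array([ 2.12728392, -2.15972895,  0.18141199]), 'tvec': array([0.00227655, 0.4649843 , 1.60569845])}
stand [(0.6, [319.6, 167.8])]
hub [(0.94, [318.8, 154.7])]
flank [(0.87, [342.2, 160.2]), (0.74, [316.5, 163.7])]
hook [(0.61, [339.0, 165.8])]
lips [(0.84, [344.3, 171.8]), (0.56, [183.7, 243.9])]
stamp_grip [(0.69, [227.7, 230.1]), (0.6, [247.9, 206.9]), (0.53, [260.2, 252.7])]
stamp_collar [(0.6, [249.4, 209.2]), (0.52, [224.9, 237.8]), (0.46, [257.5, 256.4])]
cone [(0.65, [241.3, 170.7])]
bush [(0.64, [215.3, 211.3]), (0.34, [183.6, 173.9])]
jar [(0.76, [419.4, 171.4])]
trivet [(0.84, [183.9, 168.8]), (0.64, [338.6, 160.1])]
wrench [(0.71, [185.8, 240.3])]
knife [(0.64, [441.6, 227.0]), (0.37, [423.6, 174.8]), (0.32, [184.3, 172.7])]
```

View pics/scene0.png

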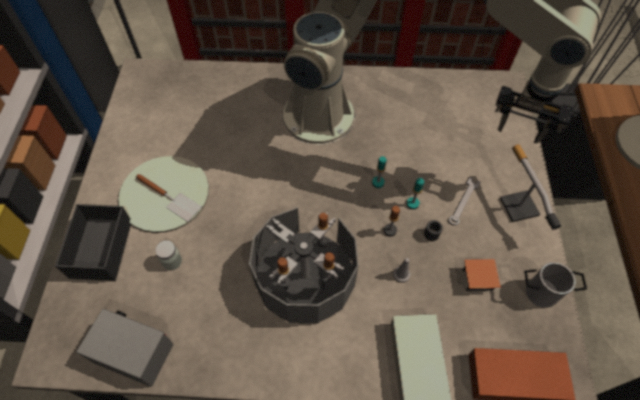

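View pics/top0.png

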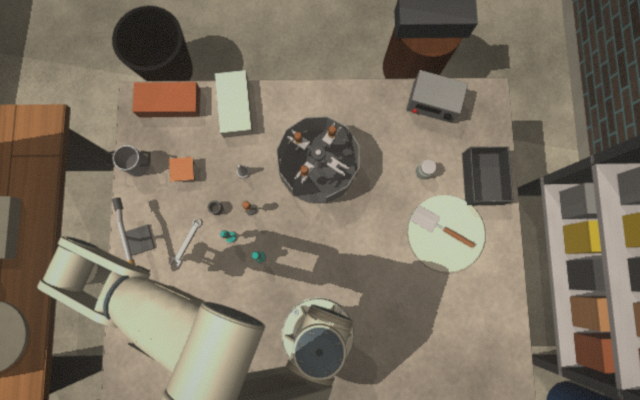

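Three stamp-shaped items show: scene (419,183) and (381,166) are turquoise decoys. The third, at scene (395,215) / top (248,207), has a wooden-brown handle, so it is the one meant. I'll confirm that in an enlarged crop, together with the gap.

```bash
python3 - <<'E'
from h import *
a=cv2.imread("pics/scene0.png")[150:330,235:455];b=cv2.imread("pics/top0.png")[110:275,200:370]
a=cv2.resize(a,(440,360),interpolation=3); a=cv2.resize(a,None,fx=1,fy=1)
A=cv2.resize(cv2.imread("pics/scene0.png")[195:325,240:440],(800,520),interpolation=3)
cv2.imwrite("pics/c1.png",np.clip(A*1.5,0,255))
B=cv2.resize(cv2.imread("pics/top0.png")[105:225,200:370],(800,565),interpolation=3)
cv2.imwrite("pics/c2.png",np.clip(B*1.5,0,255))
print("hub",tri((303.5,246),(318.8,154.7)))
print("hook",tri((277.8,231.9),(339,165.8)))
print("lips",tri((271.5,225.1),(344.3,171.8)))
print("grip",tri((395.2,215),(247.9,206.9)))
print("collar",tri((391.1,218.8),(249.4,209.2)))
for n,p in(("cone",((404.1,277.3),(241.3,170.7))),("bush",((430.1,231.6),(215.3,211.3)))):print(n,tri(*p))
E
```

```text
hub (array([ 0.59778188, -0.00952235,  0.18043554]), [np.float64(0.001418486848085323), np.float64(0.001418486848085326)])
hook (array([ 0.55943949, -0.07783348,  0.17883541]), [np.float64(0.00035582843267933185), np.float64(0.0003558284326793276)])
lips (array([ 0.53921269, -0.09578344,  0.17729495]), [np.float64(0.0010836881653182302), np.float64(0.0010836881653181884)])
grip (array([0.43944638, 0.24053371, 0.08738825]), [np.float64(0.0038051815854985103), np.float64(0.0038051815854984496)])
collar (array([0.43545189, 0.23602736, 0.05765386]), [np.float64(0.000482043878794294), np.float64(0.00048204387879428233)])
cone (array([ 0.59024753,  0.2770042 , -0.00750309]), [np.float64(0.0011937939899327949), np.float64(0.0011937939899328309)])
bush (array([ 0.43819097,  0.36534   , -0.00426228]), [np.float64(0.0034647259103514614), np.float64(0.003464725910351409)])[ WARN:0@0.535] global loadsave.cpp:1063 imwrite_ Unsupported depth image for selected encoder is fallbacked to CV_8U.
```

View pics/c1.png

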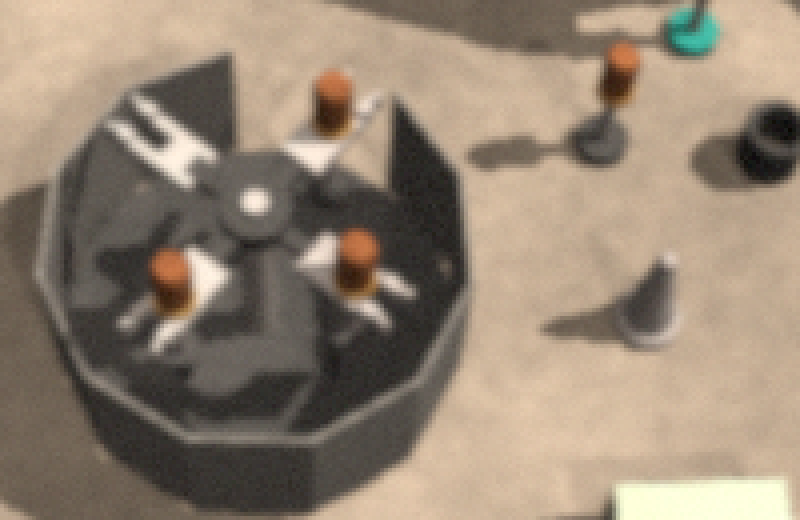

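View pics/c2.png

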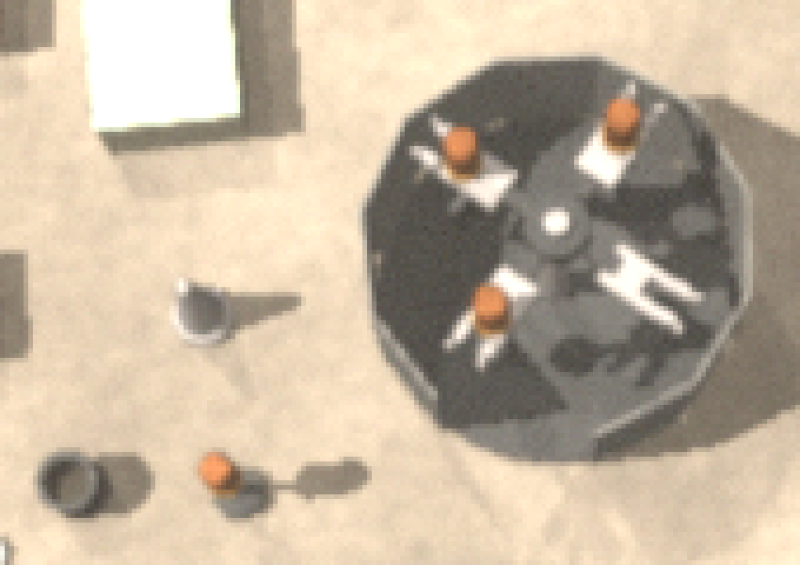

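The crops show the brown-handled stamp at scene (395,215), well apart from the turquoise decoys. The empty fork points to scene (271,225) / top (345,172). The gap lies between top-view pixels of about (293,189) and (327,197), and one fixed tool is standing in it.

```bash
cat >g.py <<'E'
from h import *
S=lambda x,y:(240+x/4,195+y/4)
T=lambda x,y:(200+x*170/800,105+y*120/565)
def both(n,s,t,z):
    a=atz("scene",s,z);b=atz("top",t,z);print(n,a.round(4),b.round(4),((a+b)/2).round(4));return (a+b)[:2]/2
E
python3 - <<'E'
from g import *
h=both("hub",S(254,201),T(556,222),.204)
g1=both("g1",S(231,55),T(437,393),.15);g2=both("g2",S(394,97),T(597,435),.15)
m=(g1+g2)/2;d=h-m;yaw=np.arctan2(d[1],d[0]);print("gapw",np.linalg.norm(g1-g2),"dist",np.linalg.norm(d),"yaw",yaw)
t1=both("tip1",S(110,122),T(683,328),.196);t2=both("tip2",S(136,98),T(701,297),.196);e=both("slotend",S(165,152),T(640,278),.19)
f=(t1+t2)/2-h;print("tips r",np.linalg.norm(f),"ang",np.arctan2(f[1],f[0]),"slotend r",np.linalg.norm(e-h),"q",(np.arctan2(f[1],f[0])-yaw-np.pi)%(2*np.pi)-0)
w=both("lipmark",(271.5,225.1),(344.3,171.8),.196);print("r",np.linalg.norm(w-h))
for n,s,t in(("tA",(334,80),(489,297)),("tB",(170,262),(461,140)),("tC",(357,240),(621,110))):
    p=both(n,S(*s),T(*t),.242)-h;print(np.linalg.norm(p),np.arctan2(p[1],p[0]))
both("stamp top",S(623,50),T(217,464),.134)
both("grip",(395.2,215),(247.9,206.9),.112)
both("foot",S(600,140),T(243,494),.007)
both("cone top",S(671,257),T(184,286),.108)
print("guards")
for s in ((45,270),(90,380),(190,440),(315,440),(420,375),(465,285)):
    p=atz("scene",S(*s),.15)[:2]-h;print(np.linalg.norm(p))
for s in ((366,210),(490,63),(600,60),(748,200),(692,385)):
    p=atz("top",T(*s),.15)[:2]-h;print("t",np.linalg.norm(p))
E
```

```text
hub [ 0.6072 -0.007   0.204 ] [ 0.6002 -0.0085  0.204 ] [ 0.6037 -0.0078  0.204 ]
g1 [ 0.4695 -0.0328  0.15  ] [0.4904 0.0776 0.15  ] [0.4799 0.0224 0.15  ]
g2 [0.4969 0.0804 0.15  ] [ 0.4584 -0.036   0.15  ] [0.4776 0.0222 0.15  ]
gapw 0.0023153416076892026 dist 0.1285046422505687 yaw -0.23619126256877604
tip1 [ 0.5511 -0.1048  0.196 ] [ 0.5253 -0.0958  0.196 ] [ 0.5382 -0.1003  0.196 ]
tip2 [ 0.5323 -0.0896  0.196 ] [ 0.5472 -0.109   0.196 ] [ 0.5398 -0.0993  0.196 ]
slotend [ 0.568  -0.0677  0.19  ] [ 0.5628 -0.067   0.19  ] [ 0.5654 -0.0674  0.19  ]
tips r 0.11251329395840559 ang -2.184206412843411 slotend r 0.07082998118835566 q 1.1935775033151579
lipmark [ 0.5493 -0.0945  0.196 ] [ 0.5349 -0.0933  0.196 ] [ 0.5421 -0.0939  0.196 ]
r 0.10589606991976126
tA [0.5383 0.0401 0.242 ] [0.5384 0.0381 0.242 ] [0.5384 0.0391 0.242 ]
0.08043935484885319 2.519361099141069
tB [ 0.6693 -0.0529  0.242 ] [0.6485 0.056  0.242 ] [0.6589 0.0016 0.242 ]
0.055955274303032265 0.1676452092530031
tC [0.6489 0.0588 0.242 ] [ 0.6684 -0.0538  0.242 ] [0.6586 0.0025 0.242 ]
0.05582845208972857 0.1854517864445121
stamp top [0.4419 0.2396 0.134 ] [0.4439 0.2362 0.134 ] [0.4429 0.2379 0.134 ]
grip [0.4535 0.2407 0.112 ] [0.4357 0.2332 0.112 ] [0.4446 0.2369 0.112 ]
foot [0.4454 0.2394 0.007 ] [0.4399 0.2344 0.007 ] [0.4427 0.2369 0.007 ]
cone top [0.5869 0.2709 0.108 ] [0.5813 0.2655 0.108 ] [0.5841 0.2682 0.108 ]
guards
0.1386720606345327
0.1450086390076037
0.14676131321537067
0.1467127953486622
0.14426000174789683
0.14110605179822436
t 0.1374265594745876
t 0.13900765959091105
t 0.13761721334621504
t 0.1433971868225184
t 0.1466602537418367
```

```bash
cat >>h.py <<'E'
from scipy.spatial.transform import Rotation as Ro
def Rt():
    s=telemetry.read_state();q=s["eef_rot"];return np.array(s["eef_pos"]),Ro.from_quat([q[1],q[2],q[3],q[0]]).as_matrix()
def go(target,ang=None,n=None):
    """tool-frame rows to target; ang=world angle of tool x (mod pi)"""
    p,R=Rt();a0=np.arctan2(R[1,0],R[0,0]);sg=np.sign(R[2,1])
    dp=np.array(target)-p
    da=0 if ang is None else (ang-a0+np.pi/2)%np.pi-np.pi/2
    n=n or int(max(np.ceil(np.linalg.norm(dp)/.055),np.ceil(abs(da)/.17),1))
    M=R
    print("p",p.round(4),"a0",round(a0,3),"da",round(da,3),"n",n)
    for i in range(n):
        print((M.T@(dp/n)).round(4).tolist(),round(sg*da/n/(np.pi/2),4)); M=M@Ro.from_rotvec([0,sg*da/n,0]).as_matrix()
E
python3 - <<'E'
from h import *
p,R=Rt();print(R.round(3))
for a,b in(((419.1,182.7),(227.7,230.1)),((381.3,166.1),(260.2,252.7))):
    print(atz("scene",a,.112),atz("top",b,.112))
h=np.array([.6036,-.0075]);t=2.525
go([*(h+.08*np.array([np.cos(t),np.sin(t)])),.32],t+np.pi/2)
go([*(h+.08*np.array([np.cos(t),np.sin(t)])),.32],t+np.pi/2,n=1)
E
```

```text
[[ 0.37   0.    -0.929]
 [ 0.929  0.     0.37 ]
 [ 0.    -1.     0.   ]]
[0.34047605 0.31372432 0.112     ] [0.35718519 0.30091547 0.112     ]
[0.2864898  0.20413312 0.112     ] [0.27929791 0.19062799 0.112     ]
p [0.2311 0.5807 0.2146] a0 1.192 da -0.238 n 12
[-0.0325, -0.0088, -0.0405] 0.0126
[-0.0317, -0.0088, -0.0411] 0.0126
[-0.0309, -0.0088, -0.0417] 0.0126
[-0.03, -0.0088, -0.0423] 0.0126
[-0.0292, -0.0088, -0.0429] 0.0126
[-0.0283, -0.0088, -0.0435] 0.0126
[-0.0275, -0.0088, -0.0441] 0.0126
[-0.0266, -0.0088, -0.0446] 0.0126
[-0.0257, -0.0088, -0.0451] 0.0126
[-0.0248, -0.0088, -0.0456] 0.0126
[-0.0239, -0.0088, -0.0461] 0.0126
[-0.023, -0.0088, -0.0466] 0.0126
p [0.2311 0.5807 0.2146] a0 1.192 da -0.238 n 1
[-0.3899, -0.1054, -0.4858] 0.1514
```

Request:
carry_out(
  motion=[-0.03,-0.02,-0.04,0.013,-0.03,-0.02,-0.04,0.013,-0.03,-0.02,-0.04,0.013,-0.03,-0.02,-0.042,0.013,-0.029,-0.01,-0.043,0.013,-0.028,-0.01,-0.044,0.013,-0.027,-0.005,-0.044,0.013,-0.026,0,-0.044,0.013,-0.025,0,-0.045,0.013,-0.024,0,-0.045,0.013,-0.02,0,-0.03,0.013],
  fingers=0.7,
)

```text
t: 2.78
eef_pos: [0.5061, 0.0914, 0.3247]
eef_rot: [-0.626, 0.627, 0.33, -0.326]
contact_force: [-0.1, -0.3, 0.1]
opening: 0.0641
```

```bash
python3 - <<'E'
from h import *
h=np.array([.6036,-.0075]);t=2.525
go([*(h+.08*np.array([np.cos(t),np.sin(t)])),.32],t+np.pi/2)
E
```

```text
p [0.5061 0.0914 0.3247] a0 0.965 da -0.011 n 2
[-0.0125, 0.0024, -0.0282] 0.0035
[-0.0123, 0.0024, -0.0283] 0.0035
```

Request:
carry_out(
  motion=[-0.0125,0.002,-0.028,0.0035,-0.0125,0.002,-0.028,0.0035,0,0,0,0,0,0.03,0,0,0,0,0,0],
)

```text
t: 3.4
eef_pos: [0.5389, 0.0356, 0.2908]
eef_rot: [-0.629, 0.629, 0.326, -0.321]
contact_force: [-0.0, 0.4, -0.2]
opening: 0.0641
```

```bash
python3 - <<'E'
from h import *
h=np.array([.6036,-.0075]);t=2.525
go([*(h+.08*np.array([np.cos(t),np.sin(t)])),.212],t+np.pi/2)
im=optics.read_camera("scene");im2=optics.read_camera("top")
A=cv2.resize(im[170:300,240:370],(400,400),interpolation=3);B=cv2.resize(im2[105:225,260:380],(400,400),interpolation=3)
cv2.imwrite("pics/c3.png",np.clip(np.hstack([A,B])*1.4,0,255).astype(np.uint8))
E
```

```text
p [0.5389 0.0356 0.2908] a0 0.949 da 0.005 n 2
[0.0009, 0.0394, 0.0013] -0.0016
[0.0009, 0.0394, 0.0013] -0.0016
```

View pics/c3.png

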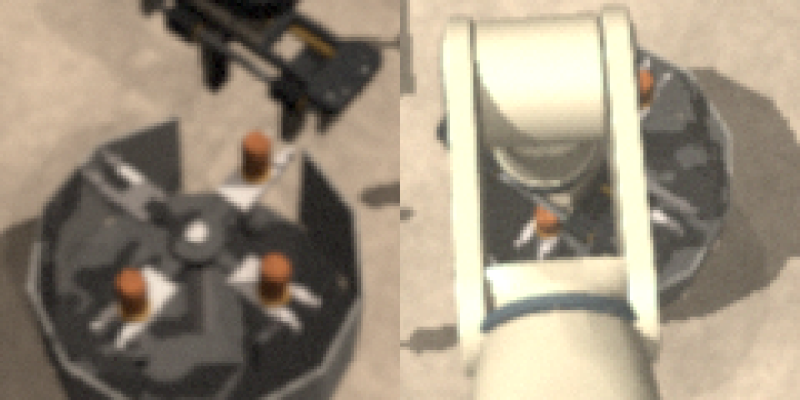

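The crop shows the open fingers on both sides of the handle in the gap, at crop pixel (255,155), so I'll descend around it.

Request:
carry_out(
  motion=[0.001,0.04,0.001,0,0.001,0.03,0.001,0,0,0.007,0,0,0,0,0,0],
)

```text
t: 4.0
eef_pos: [0.5444, 0.0409, 0.2211]
eef_rot: [-0.626, 0.631, 0.331, -0.317]
contact_force: [0.4, 0.2, 0.1]
opening: 0.0642
```

```bash
python3 - <<'E'
from h import *
h=np.array([.6036,-.0075]);t=2.525
p,R=Rt();print(p,R.round(2))
# arc: angle decreasing 0.12 per row about h starting at p
v=p[:2]-h;r=np.linalg.norm(v);a=np.arctan2(v[1],v[0]);M=R
P=p.copy()
print(r,a)
for i in range(12):
    a-=.115;Q=np.array([*(h+r*np.array([np.cos(a),np.sin(a)])),p[2]])
    print((M.T@(Q-P)).round(4),round(.115/(np.pi/2),4));P=Q;M=M@Ro.from_rotvec([0,.115,0]).as_matrix()
E
```

```text
[0.54436009 0.04093829 0.22105318] [[ 0.58  0.02 -0.81]
 [ 0.81  0.    0.58]
 [ 0.02 -1.   -0.01]]
0.07652211827443559 2.456173902944688
[ 0.0087  0.0001 -0.0011] 0.0732
[ 0.0087  0.0002 -0.0011] 0.0732
[ 0.0087  0.0002 -0.0011] 0.0732
[ 0.0087  0.0002 -0.0011] 0.0732
[ 0.0087  0.0002 -0.0011] 0.0732
[ 0.0087  0.0002 -0.0011] 0.0732
[ 0.0087  0.0002 -0.0011] 0.0732
[ 0.0087  0.0002 -0.0011] 0.0732
[ 0.0087  0.0002 -0.0011] 0.0732
[ 0.0087  0.0002 -0.0011] 0.0732
[ 0.0087  0.0002 -0.0011] 0.0732
[ 0.0087  0.0001 -0.0011] 0.0732
```

Request:
carry_out(
  motion=[0,0.004,0.002,0,0,0,0,0,0.009,0,-0.001,0.073,0.009,0,-0.001,0.073,0.009,0,-0.001,0.073,0.009,0,-0.001,0.073],
  fingers=0.45,
)

```text
t: 4.75
eef_pos: [0.5703, 0.0629, 0.2207]
eef_rot: [-0.685, 0.688, 0.175, -0.161]
contact_force: [-1.7, -3.2, -2.0]
opening: 0.0415
```

```bash
cat > st.py <<'E'
from h import *
h=np.array([.6036,-.0075])
p,R=Rt();v=p[:2]-h;print("p",p.round(4),"r",np.linalg.norm(v).round(4),"a",np.arctan2(v[1],v[0]).round(3),"xang",np.arctan2(R[1,0],R[0,0]).round(3),"tilt",R[2].round(3),"F",np.round(telemetry.read_state()["contact_force"],2),telemetry.read_state()["opening"],telemetry.read_state()["joint_pos"])
E
python3 st.py
```

```text
p [0.5703 0.0629 0.2207] r 0.0778 a 2.013 xang 0.48 tilt [ 0.018 -1.    -0.009] F [-1.66 -3.24 -2.03] 0.041452240831355555 [ 0.10822463  0.25695418  1.75377585 -0.00192655  1.11114711 -0.37036378]
```

Request:
carry_out(
  motion=[0.009,0,-0.001,0.073,0.009,0,-0.001,0.073,0.009,0,-0.001,0.073,0.009,0,-0.001,0.073,0.009,0,-0.001,0.073,0,0,0,0],
)

```text
t: 5.5
eef_pos: [0.6105, 0.0695, 0.2208]
eef_rot: [0.707, -0.705, 0.037, -0.043]
contact_force: [-0.3, -0.1, 0.1]
opening: 0.0416
```

```bash
python3 st.py
```

```text
p [0.6105 0.0695 0.2208] r 0.0773 a 1.482 xang -0.113 tilt [ 0.008 -1.     0.002] F [-0.33 -0.08  0.12] 0.04156891205469249 [1.10737284e-01 3.26607013e-01 1.65689578e+00 3.21132479e-04
 1.15023526e+00 2.24038466e-01]
```

Request:
carry_out(
  motion=[0.009,0,-0.001,0.073,0.009,0,-0.001,0.06,0,0,0,0],
)

```text
t: 5.88
eef_pos: [0.6261, 0.0656, 0.2214]
eef_rot: [0.7, -0.697, 0.111, -0.114]
contact_force: [0.7, 0.8, 0.4]
opening: 0.0411
```

```bash
python3 st.py; python3 - <<'E'
from h import *
im=optics.read_camera("scene")
A=cv2.resize(im[190:320,235:385],(800,693),interpolation=3)[:600]
cv2.imwrite("pics/c4.png",np.clip(A*1.4,0,255).astype(np.uint8))
E
```

```text
p [0.6261 0.0656 0.2214] r 0.0765 a 1.272 xang -0.319 tilt [ 0.004 -1.     0.005] F [0.71 0.84 0.42] 0.041133953067563046 [0.10046425 0.35080206 1.62068051 0.00283418 1.16461525 0.418628  ]
```

View pics/c4.png

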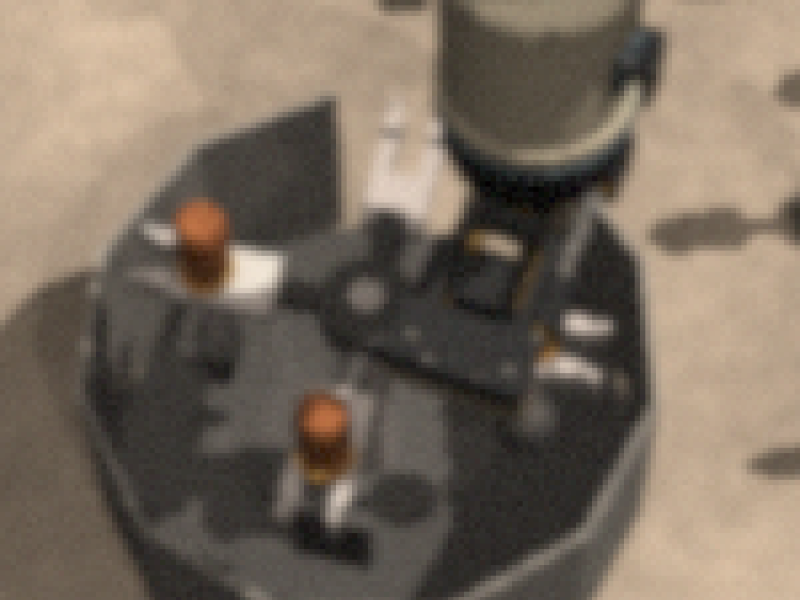

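```bash
python3 - <<'E'
from h import *
S=lambda x,y:(235+x*.1875,190+y*.1875)
A=atz("scene",S(202,212),.242);B=atz("scene",S(323,405),.242);hb=atz("scene",S(365,291),.204)
# now: P1 (was 2.525-pi) , P2(was .96)
d=(B-A)[:2];print(A,B,hb,np.linalg.norm(d))
h=np.array([.6045,-.0073])
for n,P,o in(("P1",A,2.525-np.pi),("P2",B,.957)):
    v=P[:2]-h;a=np.arctan2(v[1],v[0]);print(n,np.linalg.norm(v),a,"turned",(a-o+np.pi)%(2*np.pi)-np.pi)
print("dir B-A",np.arctan2(d[1],d[0]),"-> turned",np.arctan2(d[1],d[0])-np.arctan2(.1108,-.0201))
t1=atz("scene",S(395,103),.193);t2=atz("scene",S(437,122),.193)
e=atz("scene",S(405,172),.19);b1=atz("scene",S(365,200),.19);b2=atz("scene",S(430,215),.19)
m=(t1+t2)/2;print("tips",m,"slot end",e,"base",(b1+b2)/2)
for x in (m,e):
  v=x[:2]-h;print(np.linalg.norm(v),np.arctan2(v[1],v[0]))
g=[atz("scene",S(*q),.15) for q in((335,98),(640,265))];print(g)
E
```

```text
[ 0.58712059 -0.08397426  0.242     ] [ 0.68183052 -0.0204984   0.242     ] [ 0.60529289 -0.00730302  0.204     ] 0.114013833485796
P1 0.07861924244021322 -1.793695419431979 turned -1.1771027658421858
P2 0.0784487501000515 -0.16904624843115365 turned -1.1260462484311535
dir B-A 0.5904540246537389 -> turned -1.159798661366747
tips [0.4997886  0.01115432 0.193     ] slot end [0.53220186 0.00749147 0.19      ] base [0.55217487 0.00491387 0.19      ]
0.1063251588728821 2.9671442681262725
0.07379572017342446 2.93978765273141
[array([ 0.46830646, -0.03273064,  0.15      ]), array([0.55694252, 0.12602736, 0.15      ])]
```

The empty fork now points out of the gap, with its tips at crop pixel (415,110). By the handle angles it is about 0.04 rad short of the middle, so I'll give it a small nudge and then lift off.

Request:
carry_out(
  motion=[0.004,0,0,0.02,0,0,0,0,-0.004,0,0,0,0,-0.03,0,0,0,-0.04,0,0,0,-0.02,0,0],
)

```text
t: 6.68
eef_pos: [0.6233, 0.0652, 0.3125]
eef_rot: [0.697, -0.696, 0.121, -0.122]
contact_force: [-0.5, -0.2, -0.9]
opening: 0.0416
```

```bash
python3 st.py; python3 - <<'E'
from h import *
go([.443,.237,.29],-0.8+np.pi/2*0)
go([.443,.237,.29],.4)
E
```

```text
p [0.6233 0.0652 0.3125] r 0.0753 a 1.305 xang -0.345 tilt [ 0.001 -1.     0.003] F [-0.47 -0.19 -0.88] 0.0416469759229963 [0.10079235 0.28053288 1.51663265 0.00171944 1.34196476 0.44556527]
p [0.6233 0.0652 0.3125] a0 -0.345 da -0.455 n 5
[-0.0456, 0.0045, 0.0201] 0.0579
[-0.0472, 0.0045, 0.0159] 0.0579
[-0.0485, 0.0045, 0.0115] 0.0579
[-0.0493, 0.0045, 0.0071] 0.0579
[-0.0498, 0.0045, 0.0026] 0.0579
p [0.6233 0.0652 0.3125] a0 -0.345 da 0.745 n 5
[-0.0456, 0.0045, 0.0201] -0.0949
[-0.0421, 0.0045, 0.0267] -0.0949
[-0.0377, 0.0045, 0.0326] -0.0949
[-0.0324, 0.0045, 0.0379] -0.0949
[-0.0264, 0.0045, 0.0422] -0.0949
```

Request:
carry_out(
  motion=[-0.0456,0.002,0.02,-0.014,-0.0456,0.002,0.021,-0.014,-0.0456,0.004,0.022,-0.014,-0.045,0.004,0.023,-0.014,-0.045,0.004,0.023,-0.014,0,0,0,0],
  fingers=0.7,
)

```text
t: 7.42
eef_pos: [0.4346, 0.2402, 0.2986]
eef_rot: [0.704, -0.701, 0.077, -0.085]
contact_force: [1.0, -0.3, -0.5]
opening: 0.0643
```

```bash
python3 st.py; python3 - <<'E'
from h import *
go([.443,.238,.2],-.236)
E
```

```text
p [0.4346 0.2402 0.2986] r 0.2999 a 2.17 xang -0.23 tilt [ 0.01  -1.     0.006] F [ 1.   -0.31 -0.45] 0.06432494770188896 [ 0.50358469  0.06671014  1.80616516 -0.0024382   1.25722496  0.73407476]
p [0.4346 0.2402 0.2986] a0 -0.23 da -0.006 n 2
[0.0039, 0.0493, -0.0004] 0.002
[0.0039, 0.0493, -0.0004] 0.002
```

Request:
carry_out(
  motion=[0.004,0.045,0,0,0.004,0.045,0,0,0,0.04,0,0,0,0,0,0],
)

```text
t: 7.92
eef_pos: [0.4476, 0.2385, 0.1681]
eef_rot: [0.705, -0.7, 0.074, -0.087]
contact_force: [0.2, -0.3, -0.1]
opening: 0.0645
```

```bash
python3 st.py; python3 - <<'E'
from h import *
im=optics.read_camera("scene");im2=optics.read_camera("top")
A=cv2.resize(im[175:305,250:450],(800,520),interpolation=3)
cv2.imwrite("pics/c5.png",np.clip(A*1.4,0,255).astype(np.uint8))
go([.443,.238,.098],-.236)
E
```

```text
p [0.4476 0.2385 0.1681] r 0.2913 a 2.136 xang -0.227 tilt [ 0.017 -1.     0.009] F [ 0.18 -0.27 -0.08] 0.06452082506372288 [ 0.48952692  0.21385681  1.94205027 -0.00499096  0.96671302  0.71956164]
p [0.4495 0.2398 0.1711] a0 -0.227 da -0.009 n 2
[-0.0037, 0.0365, -0.0021] 0.0027
[-0.0037, 0.0365, -0.0021] 0.0027
```

View pics/c5.png

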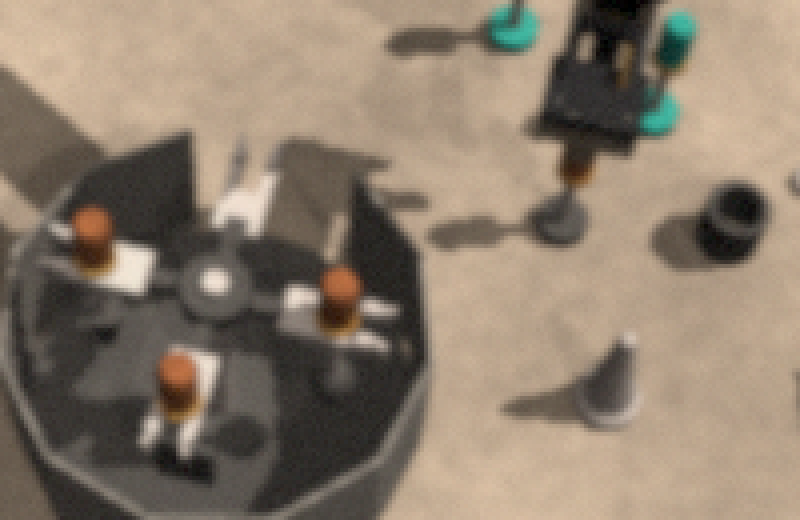

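The crop shows the gripper over the brown stamp at crop pixel (578,165), clear of the turquoise one, and the empty fork standing in the gap.

Request:
carry_out(
  motion=[-0.005,0.035,-0.002,0.003,-0.004,0.03,-0.002,0.002,0,0,0,0],
)

```text
t: 8.4
eef_pos: [0.447, 0.2405, 0.1115]
eef_rot: [0.708, -0.696, 0.072, -0.095]
contact_force: [-0.6, -0.3, 0.2]
opening: 0.0645
```

```bash
python3 st.py; python3 - <<'E'
from h import *
S=lambda x,y:(250+x/4,175+y/4)
L,Rr,O=[atz("scene",S(*q),.242)[:2] for q in((93,213),(341,275),(178,360))]
c=(L+Rr)/2;d=L-Rr;print("centre",c,np.linalg.norm(d)/2,"fork ang from LR",np.arctan2(d[1],d[0])-np.pi/2,"from O",np.arctan2(*(c-O)[::-1]),np.linalg.norm(O-c))
g=[atz("scene",S(*q),.15)[:2] for q in((190,133),(353,180))];m=sum(g)/2-c;e=g[1]-g[0];print(g,"gap ang",np.arctan2(m[1],m[0]),np.arctan2(e[1],e[0])+np.pi/2)
t=[atz("scene",S(*q),.193)[:2] for q in((241,137),(273,146))];v=sum(t)/2-c;print("tips",np.linalg.norm(v),np.arctan2(v[1],v[0]))
p,R=Rt();go([.443,.238,.098],-.236)
E
```

```text
p [0.447  0.2405 0.1115] r 0.2934 a 2.134 xang -0.236 tilt [ 0.03  -0.999  0.021] F [-0.58 -0.3   0.15] 0.06449817930146846 [ 0.49388603  0.28532079  2.00113804 -0.00605901  0.81881284  0.73377937]
centre [ 0.60032622 -0.00556574] 0.07981225912370835 fork ang from LR -3.3623424619073377 from O 2.9223847566274386 0.08114978129536467
[array([ 0.46795105, -0.03362123]), array([0.49927715, 0.07983479])] gap ang 2.900694644408574 2.872196760964685
tips 0.10482071017299945 2.950332131171973
p [0.447  0.2405 0.1115] a0 -0.236 da 0.0 n 1
[-0.0037, 0.0133, -0.0037] -0.0001
```

Request:
carry_out(
  motion=[-0.004,0.012,-0.003,0,0,0,0,0],
)

```text
t: 8.65
eef_pos: [0.445, 0.2397, 0.1021]
eef_rot: [0.709, -0.695, 0.07, -0.096]
contact_force: [0.6, 0.3, 0.0]
opening: 0.0644
```

Request:
carry_out(
  motion=[0,0,0,0,0,0,0,0,0,0,0,0,0,0,0,0,0,0,0,0],
  fingers=0,
)

```text
t: 9.28
eef_pos: [0.4461, 0.2404, 0.1041]
eef_rot: [0.71, -0.694, 0.07, -0.097]
contact_force: [-1.3, 0.6, 1.8]
opening: 0.0252
```

```bash
python3 st.py
```

```text
p [0.4461 0.2404 0.1041] r 0.2937 a 2.137 xang -0.236 tilt [ 0.036 -0.999  0.026] F [-1.26  0.6   1.78] 0.0251511853207797 [ 0.49438006  0.29198345  2.01402363 -0.00603232  0.79132463  0.73441515]
```

Request:
carry_out(
  motion=[0,-0.02,0,0,0,-0.03,0,0,0,-0.03,0,0,0,-0.03,0,0,0,-0.015,0,0],
)

```text
t: 9.9
eef_pos: [0.439, 0.2371, 0.2296]
eef_rot: [0.708, -0.696, 0.071, -0.095]
contact_force: [0.8, -0.9, -1.9]
opening: 0.0248
```

```bash
python3 st.py;python3 - <<'E'
from h import *
h=np.array([.603,-.0065]);u=np.array([np.cos(2.91),np.sin(2.91)])
go([*(h+.2*u),.232],-.236)
E
```

```text
p [0.439  0.2371 0.2296] r 0.2948 a 2.163 xang -0.236 tilt [ 0.031 -0.999  0.022] F [ 0.83 -0.88 -1.88] 0.0247788569263042 [ 0.49556354  0.11783553  1.90703334 -0.00537991  1.07884823  0.73356777]
p [0.439  0.2371 0.2296] a0 -0.236 da -0.0 n 4
[0.0041, -0.0015, -0.0498] 0.0
[0.0041, -0.0015, -0.0498] 0.0
[0.0041, -0.0015, -0.0498] 0.0
[0.0041, -0.0015, -0.0498] 0.0
```

Request:
carry_out(
  motion=[0.003,-0.001,-0.03,0,0.003,-0.001,-0.04,0,0.003,-0.001,-0.04,0,0.003,-0.001,-0.04,0,0.003,-0.001,-0.03,0,0,0,-0.01,0,0,0,0,0],
)

```text
t: 10.78
eef_pos: [0.4071, 0.0441, 0.2285]
eef_rot: [0.708, -0.696, 0.072, -0.094]
contact_force: [0.5, 0.4, -1.8]
opening: 0.0248
```

```bash
python3 st.py;python3 - <<'E'
from h import *
h=np.array([.603,-.0065]);u=np.array([np.cos(2.91),np.sin(2.91)])
go([*(h+.2*u),.232],-.236,n=1)
im=optics.read_camera("scene");im2=optics.read_camera("top")
A=cv2.resize(im[150:280,240:390],(400,347),interpolation=3);B=cv2.resize(im2[115:245,245:395],(400,347),interpolation=3)
cv2.imwrite("pics/c6.png",np.clip(cv2.resize(im[160:270,250:370],(800,733),interpolation=3)[:600]*1.4,0,255).astype(np.uint8))
cv2.imwrite("pics/top6.png",im2)
for n in("scene","top"):
  for t in("stamp_grip","stamp_collar","hook","lips"):print(n,t,[(round(r["score"],2),px(r["at"]).round(1).tolist()) for r in optics.mark_of(t,n)[:3]])
E
```

```text
p [0.4071 0.0441 0.2285] r 0.2032 a 2.885 xang -0.235 tilt [ 0.029 -0.999  0.021] F [ 0.52  0.38 -1.83] 0.024846951650742397 [ 0.09505035 -0.03219961  2.06853036  0.01196705  1.07108545  0.32394502]
p [0.4071 0.0441 0.2285] a0 -0.235 da -0.001 n 1
[0.0024, -0.0035, -0.0042] 0.0008
scene stamp_grip [(0.77, [383.6, 163.7]), (0.67, [421.3, 184.0]), (0.46, [325.3, 176.8])]
scene stamp_collar [(0.67, [378.1, 169.0]), (0.56, [415.8, 189.1]), (0.54, [323.9, 182.0])]
scene hook [(0.88, [310.3, 219.6]), (0.63, [477.9, 280.9])]
scene lips [(0.88, [312.2, 214.4])]
top stamp_grip [(0.45, [255.5, 253.1]), (0.43, [224.2, 232.3])]
top stamp_collar [(0.59, [310.6, 172.7]), (0.58, [227.8, 235.2]), (0.46, [257.1, 257.5])]
top hook [(0.74, [314.1, 177.2]), (0.51, [243.3, 170.2])]
top lips [(0.93, [311.3, 182.8])]
```

View pics/c6.png

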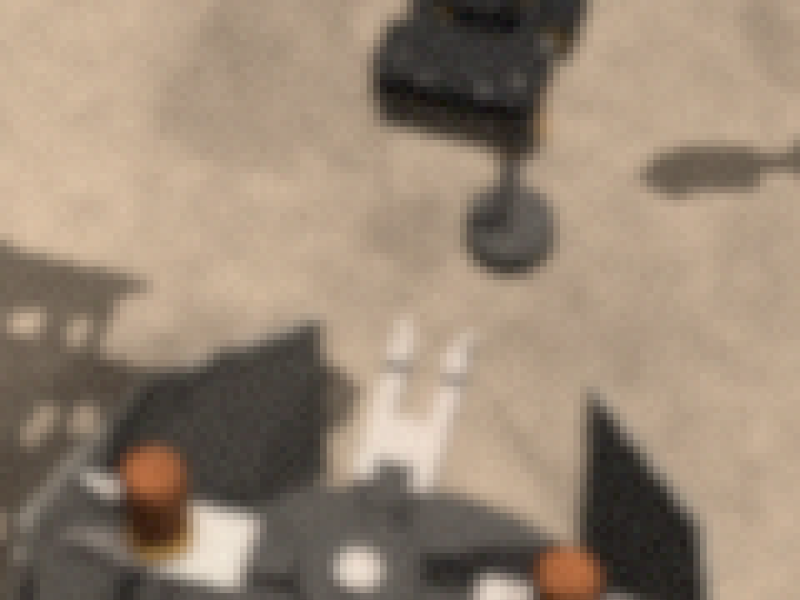

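```bash
python3 - <<'E'
from h import *
S=lambda x,y:(250+x*.15,160+y*.15)
hb=atz("scene",S(358,567),.204)[:2]
L,Rr=[atz("scene",S(*q),.242)[:2] for q in((152,462),(570,565))];c=(L+Rr)/2
print("hub",hb,"c",c,np.linalg.norm(L-Rr)/2)
def pol(n,q,z):
    P=atz("scene",S(*q),z)[:2];v=P-np.array([.6035,-.0065]);print(n,P.round(4),"r",np.linalg.norm(v).round(4),"a",np.arctan2(v[1],v[0]).round(3));return P
T=[pol("tip",q,.19) for q in((403,318),(472,330))]
pol("lipmid(front edge)",(426,371),.193)
E=pol("slotend",(409,413),.19)
f=pol("fork base",(395,483),.19)
m=sum(T)/2;d=m-f;print("axis ang",np.arctan2(d[1],d[0]),np.linalg.norm(d))
for z in(.1315,):pol("foot",(510,231),z)
pol("stem at foot top",(508,190),.1385)
a=atz("scene",(310.3,219.6),.19);b=atz("top",(314.1,177.2),.19);print("hook",a,b)
a=atz("scene",(312.2,214.4),.196);b=atz("top",(311.3,182.8),.196);print("lips",a,b)
E
```

```text
hub [ 0.60662769 -0.00655236] c [ 0.60317931 -0.00563805] 0.08052679396394188
tip [0.4879 0.0037] r 0.116 a 3.054
tip [0.4921 0.0316] r 0.1178 a 2.812
lipmid(front edge) [0.5136 0.0143] r 0.0923 a 2.914
slotend [0.5312 0.0085] r 0.0738 a 2.937
fork base [0.5626 0.0048] r 0.0424 a 2.872
axis ang 2.9668260376631763 0.07375312515741965
foot [0.4079 0.0445] r 0.2021 a 2.887
stem at foot top [0.3917 0.0428] r 0.2175 a 2.913
hook [0.5243257  0.00536569 0.19      ] [0.51948991 0.00590395 0.19      ]
lips [0.51172809 0.00972217 0.196     ] [0.49967499 0.01535043 0.196     ]
```

The crop shows the stamp's foot at (510,230), outside the gap. The fork's slot is open towards it, with tips at (403,318) and (470,330) and the slot end at about (409,413). The fork's shift looks near zero.

```bash
python3 - <<'E'
from h import *
go([.465,.0233,.227],-.222,n=3)
E
```

```text
p [0.4073 0.0446 0.2288] a0 -0.233 da 0.011 n 3
[0.0203, 0.0011, -0.0025] -0.0023
[0.0203, 0.0011, -0.0026] -0.0023
[0.0203, 0.0011, -0.0026] -0.0023
```

Request:
carry_out(
  motion=[0.01,0.001,-0.003,-0.003,0.015,0.001,-0.003,-0.003,0.02,0.001,-0.002,0,0.015,0,0,0,0,0,0,0],
)

```text
t: 11.9
eef_pos: [0.4696, 0.0215, 0.2273]
eef_rot: [0.709, -0.697, 0.067, -0.09]
contact_force: [1.1, -0.2, -1.7]
opening: 0.0246
```

```bash
python3 st.py;python3 - <<'E'
from h import *
go([.49,.0177,.227],-.222,n=1)
go([.5263,.0096,.227],-.222,n=1)
E
```

```text
p [0.4696 0.0215 0.2273] r 0.1371 a 2.929 xang -0.223 tilt [ 0.031 -0.999  0.021] F [ 1.13 -0.24 -1.67] 0.024616062420497766 [0.03312305 0.07394    1.96226844 0.01405951 1.07034325 0.24932822]
p [0.4696 0.0215 0.2273] a0 -0.223 da 0.001 n 1
[0.0207, 0.0009, 0.0008] -0.0007
p [0.4696 0.0215 0.2273] a0 -0.223 da 0.001 n 1
[0.0579, 0.0021, 0.0009] -0.0007
```

Request:
carry_out(
  motion=[0.008,0.001,0,0,0.008,0,0,0,0.008,0.001,0,0,0.005,0,0,0,0,0,0,0],
)

```text
t: 12.52
eef_pos: [0.4993, 0.0149, 0.2259]
eef_rot: [0.709, -0.697, 0.067, -0.09]
contact_force: [0.6, -0.3, -1.3]
opening: 0.0252
```

```bash
python3 st.py;python3 - <<'E'
from h import *
go([.5263,.0096,.227],-.222,n=1)
im=optics.read_camera("scene")
cv2.imwrite("pics/c7.png",np.clip(cv2.resize(im[160:270,250:370],(800,733),interpolation=3)[:600]*1.4,0,255).astype(np.uint8))
E
```

```text
p [0.4993 0.0149 0.2259] r 0.1067 a 2.93 xang -0.223 tilt [ 0.03  -0.999  0.021] F [ 0.59 -0.32 -1.26] 0.025183166161766316 [0.01746436 0.12494483 1.90774222 0.01480178 1.07497689 0.23316878]
p [0.4993 0.0149 0.2259] a0 -0.223 da 0.001 n 1
[0.0276, -0.0003, 0.0008] -0.0005
```

View pics/c7.png

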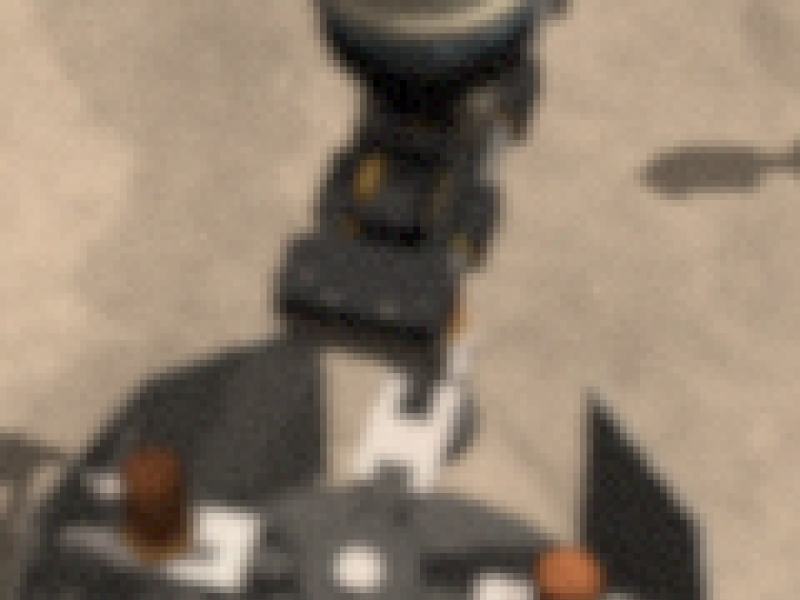

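The stem is entering the slot at crop pixel (418,390), without lateral force. I'll continue in small steps.

Request:
carry_out(
  motion=[0.005,0,0,0,0.005,0,0,0,0.004,0,0,0,0.002,0,0,0],
)

```text
t: 13.08
eef_pos: [0.5153, 0.0113, 0.2265]
eef_rot: [0.709, -0.697, 0.067, -0.09]
contact_force: [-0.5, -0.4, -1.0]
opening: 0.0251
```

Request:
carry_out(
  motion=[0.002,0,0,0,0.002,0,0,0],
)

```text
t: 13.32
eef_pos: [0.5194, 0.0103, 0.2265]
eef_rot: [0.709, -0.697, 0.067, -0.09]
contact_force: [0.4, -0.6, -1.4]
opening: 0.025
```

```bash
python3 st.py
```

```text
p [0.5194 0.0103 0.2265] r 0.0861 a 2.933 xang -0.223 tilt [ 0.03  -0.999  0.021] F [ 0.39 -0.62 -1.37] 0.025022838396751946 [0.00772608 0.15706735 1.8678403  0.01513943 1.08317989 0.22316034]
```

Request:
carry_out(
  motion=[0.0015,0,0,0,0.001,0,0,0],
)

```text
t: 13.58
eef_pos: [0.522, 0.0098, 0.2266]
eef_rot: [0.709, -0.697, 0.067, -0.09]
contact_force: [-0.5, 0.6, -1.7]
opening: 0.025
```

Request:
carry_out(
  motion=[0.001,0,0,0,0.001,0,0,0],
)

```text
t: 13.82
eef_pos: [0.524, 0.0093, 0.2267]
eef_rot: [0.709, -0.697, 0.067, -0.09]
contact_force: [-0.6, 0.2, -1.8]
opening: 0.0248
```

Request:
carry_out(
  motion=[0.001,0,0,0],
)

```text
t: 13.95
eef_pos: [0.525, 0.009, 0.2267]
eef_rot: [0.709, -0.697, 0.067, -0.09]
contact_force: [-0.2, 0.7, -1.2]
opening: 0.0249
```

Request:
carry_out(
  motion=[0.001,0,0,0],
)

```text
t: 14.08
eef_pos: [0.5261, 0.0088, 0.2267]
eef_rot: [0.709, -0.697, 0.067, -0.09]
contact_force: [-0.4, 0.7, -1.4]
opening: 0.0249
```

Still free, so I'll keep feeling inward.

Request:
carry_out(
  motion=[0.001,0,0,0],
)

```text
t: 14.2
eef_pos: [0.5271, 0.0086, 0.2268]
eef_rot: [0.709, -0.697, 0.067, -0.09]
contact_force: [-0.0, -1.0, -2.3]
opening: 0.0251
```

Request:
carry_out(
  motion=[0.001,0,0,0],
)

```text
t: 14.32
eef_pos: [0.5281, 0.0084, 0.2268]
eef_rot: [0.709, -0.697, 0.067, -0.09]
contact_force: [-0.1, 0.8, -1.2]
opening: 0.0248
```

Request:
carry_out(
  motion=[0.001,0,0,0],
)

```text
t: 14.45
eef_pos: [0.5291, 0.0082, 0.2268]
eef_rot: [0.709, -0.697, 0.067, -0.09]
contact_force: [-1.2, 0.2, -0.7]
opening: 0.0252
```

Request:
carry_out(
  motion=[0.001,0,0,0],
)

```text
t: 14.58
eef_pos: [0.5294, 0.008, 0.2266]
eef_rot: [0.709, -0.696, 0.068, -0.089]
contact_force: [-4.1, 1.4, -1.4]
opening: 0.025
```

```bash
python3 st.py
```

```text
p [0.5294 0.008  0.2266] r 0.0758 a 2.935 xang -0.223 tilt [ 0.028 -0.999  0.021] F [-4.06  1.4  -1.36] 0.025031370249220808 [0.00290902 0.17425074 1.84663187 0.01564078 1.08919391 0.21823527]
```

Contact came at TCP x = 0.529 with about 4 N inward: this is the slot end. I'll back off about 1 mm and lower gently.

Request:
carry_out(
  motion=[-0.0012,0,0,0,0,0.003,0,0,0,0.003,0,0],
)

```text
t: 14.95
eef_pos: [0.5291, 0.0083, 0.2205]
eef_rot: [0.709, -0.696, 0.067, -0.09]
contact_force: [-0.8, 0.3, -1.0]
opening: 0.0252
```

Request:
carry_out(
  motion=[0,0.002,0,0,0,0.002,0,0],
)

```text
t: 15.2
eef_pos: [0.5291, 0.0084, 0.2161]
eef_rot: [0.709, -0.697, 0.067, -0.089]
contact_force: [0.2, 0.1, -0.9]
opening: 0.025
```

```bash
python3 st.py
```

```text
p [0.5291 0.0084 0.2161] r 0.0762 a 2.932 xang -0.223 tilt [ 0.029 -0.999  0.021] F [ 0.22  0.14 -0.92] 0.024995655214122645 [0.00369676 0.18402901 1.8598298  0.0155862  1.06488709 0.21864529]
```

Request:
carry_out(
  motion=[0,0.0015,0,0],
)

```text
t: 15.32
eef_pos: [0.5291, 0.0084, 0.2144]
eef_rot: [0.709, -0.697, 0.067, -0.089]
contact_force: [-0.3, 0.4, -1.3]
opening: 0.025
```

Request:
carry_out(
  motion=[0,0.0015,0,0],
)

```text
t: 15.45
eef_pos: [0.5292, 0.0084, 0.2128]
eef_rot: [0.709, -0.697, 0.067, -0.089]
contact_force: [0.6, 0.1, -0.9]
opening: 0.0253
```

Request:
carry_out(
  motion=[0,0.001,0,0],
)

```text
t: 15.58
eef_pos: [0.5292, 0.0084, 0.2117]
eef_rot: [0.709, -0.697, 0.067, -0.089]
contact_force: [-0.4, 0.3, -0.9]
opening: 0.025
```

Request:
carry_out(
  motion=[0,0.0005,0,0],
)

```text
t: 15.7
eef_pos: [0.5292, 0.0084, 0.2112]
eef_rot: [0.709, -0.697, 0.067, -0.089]
contact_force: [-1.6, 0.3, -0.2]
opening: 0.0248
```

Request:
carry_out(
  motion=[0,0.001,0,0],
)

```text
t: 15.82
eef_pos: [0.5292, 0.0084, 0.2104]
eef_rot: [0.709, -0.697, 0.067, -0.089]
contact_force: [-2.7, -0.2, 3.4]
opening: 0.0248
```

Request:
carry_out(
  motion=[0,0.0007,0,0],
)

```text
t: 15.95
eef_pos: [0.5292, 0.0084, 0.21]
eef_rot: [0.709, -0.697, 0.067, -0.089]
contact_force: [-3.0, -0.5, 4.8]
opening: 0.0249
```

Request:
carry_out(
  motion=[0,0.0005,0,0],
)

```text
t: 16.08
eef_pos: [0.5292, 0.0084, 0.2097]
eef_rot: [0.709, -0.697, 0.067, -0.089]
contact_force: [-3.1, -0.3, 3.9]
opening: 0.025
```

```bash
python3 st.py;python3 st.py
```

```text
p [0.5292 0.0084 0.2097] r 0.076 a 2.931 xang -0.223 tilt [ 0.029 -0.999  0.021] F [-3.11 -0.27  3.89] 0.024973683361953165 [0.00382218 0.19110281 1.86637395 0.01557939 1.05130717 0.21857158]
p [0.5292 0.0084 0.2097] r 0.076 a 2.931 xang -0.223 tilt [ 0.029 -0.999  0.021] F [-3.11 -0.27  3.89] 0.024973683361953165 [0.00382218 0.19110281 1.86637395 0.01557939 1.05130717 0.21857158]
```

The collar met the fork at TCP z ≈ 0.211, where it was predicted for lying behind the lips. I'll ease the preload, open, and rise.

Request:
carry_out(
  motion=[0,-0.001,0,0,0,0,0,0],
)

```text
t: 16.32
eef_pos: [0.5292, 0.0084, 0.2108]
eef_rot: [0.709, -0.697, 0.067, -0.089]
contact_force: [-1.3, -0.1, 2.3]
opening: 0.0252
```

Request:
carry_out(
  motion=[0,0,0,0,0,0,0,0,0,0,0,0],
  fingers=0.5,
)

```text
t: 16.7
eef_pos: [0.53, 0.0084, 0.2107]
eef_rot: [0.709, -0.696, 0.067, -0.09]
contact_force: [0.4, -0.6, -0.5]
opening: 0.0459
```

```bash
python3 st.py
```

```text
p [0.53   0.0084 0.2107] r 0.0753 a 2.929 xang -0.223 tilt [ 0.031 -0.999  0.021] F [ 0.37 -0.62 -0.54] 0.04592293269303526 [0.00386524 0.19035294 1.86502051 0.01560727 1.05175533 0.21860417]
```

Request:
carry_out(
  motion=[0,-0.01,0,0,0,-0.015,0,0,0,-0.02,0,0,0,-0.03,0,0,0,-0.04,0,0,0,-0.02,0,0,0,0,0.05,0,0,0,0.06,0,0,0,0.06,0,0,0,0.06,0,0,0,0.05,0,0,0,0,0],
)

```text
t: 18.2
eef_pos: [0.5901, 0.2871, 0.3719]
eef_rot: [0.71, -0.695, 0.063, -0.096]
contact_force: [0.3, 0.2, -0.1]
opening: 0.0457
```

```bash
python3 st.py;python3 - <<'E'
from h import *
im=optics.read_camera("scene");im2=optics.read_camera("top")
A=cv2.resize(im[170:280,250:360],(400,400),interpolation=3);B=cv2.resize(im2[105:225,255:375],(400,400),interpolation=3)
cv2.imwrite("pics/c8.png",np.clip(np.hstack([A,B])*1.4,0,255).astype(np.uint8))
for n in("scene","top"):
  for t in("stamp_grip","stamp_collar","cone","bush"):print(n,t,[(round(r["score"],2),px(r["at"]).round(1).tolist()) for r in optics.mark_of(t,n)[:4]])
E
```

```text
p [0.5901 0.2871 0.3719] r 0.2949 a 1.617 xang -0.226 tilt [ 0.044 -0.999  0.027] F [ 0.33  0.16 -0.07] 0.045731209102310585 [ 0.45438267  0.27184481  1.40489736 -0.00725843  1.41376099  0.6810251 ]
scene stamp_grip [(0.8, [380.8, 165.0]), (0.78, [418.1, 185.1]), (0.56, [309.2, 220.4])]
scene stamp_collar [(0.78, [416.8, 189.5]), (0.64, [308.1, 221.6]), (0.62, [381.8, 170.1])]
scene cone [(0.59, [401.7, 274.9])]
scene bush [(0.58, [431.6, 231.6])]
top stamp_grip [(0.48, [314.7, 173.5])]
top stamp_collar [(0.66, [316.7, 177.5])]
top cone []
top bush [(0.26, [321.0, 153.3])]
```

View pics/c8.png

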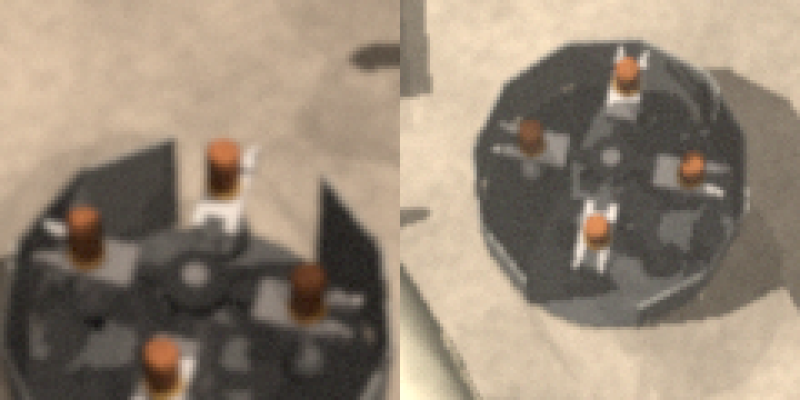

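The stamp hangs in the fork at left-crop pixel (224,165), upright and level with the three fixed tools, and the fork faces the middle of the gap. The arm is clear, so I'll hand in.

```bash
python3 - <<'E'
from h import *
S=lambda x,y:(250+x*.275,170+y*.275)
L,Rr,O,P=[atz("scene",S(*q),.242)[:2] for q in((85,211),(308,266),(161,343),(224,145))]
d=L-Rr;print("fork ang",np.arctan2(d[1],d[0])-np.pi/2+2*np.pi,np.arctan2(*(P-O)[::-1]),"stamp r if top z=.242",np.linalg.norm(P-(L+Rr)/2))
bot.sign_off()
E
```

```text
fork ang 2.9242166471587927 2.9287986432479247 stamp r if top z=.242 0.07590736250699805
the job is handed in; nothing more can be done
```

The stamp hangs in the empty fork, collar down behind the lips and released, with the fork facing the gap. I handed the job in at about 18 s; sign-off reports no verdict.

**Turning:** I straddled one fixed tool's handle with loosely opened fingers and turned the carousel about 1.2 rad. The last picture puts the fork at about 2.925 rad against a gap direction of about 2.90, so it is about 0.02 rad off the middle.

**Hanging:** I took the brown-handled stamp, not the two turquoise ones, and brought it in through the gap. The stem met the slot end at about 4 N. I then backed off about 1 mm and lowered the stamp. The collar met the fork at the expected height, with at most about 5 N read on it, and I eased that before letting go.

**Last checks:**
- The stamp stands upright and level with the three fixed tools, at about 76 mm from the axis (about 4 mm inside the nominal hook, limit 22 mm).
- The arm is clear and reads no contact force.
- The cone and bush show in the scene camera within about 3 pixels of where they started. The top camera missed the cone and gave only a low-score false hit for the bush. I did not re-measure the jar, knife, trivet or wrench, but the arm never went near them.

**Disagreements:** The two cameras differed by up to about 7 mm on the hub and some points, and my estimates of the fork's shift spread over several millimetres. I settled the shift by feeling the contact. The tool leaned about 0.04 rad during the carry, well under the 0.12 rad limit.

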